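# Tip the GO gauge pin into a steering head

### The job

Check the bore of the motorcycle steering head that is clamped upright in the jig: take the green-banded GO gauge pin out of its wooden stand, lean it well over and tip its low edge into the mouth of the head tube, then straighten it and slide it down until its shoulder sits flush on the tube, and let go. The jig's cross slide still stands where the last job left it and the fit is close, so feel for the bore, guide the pin all the way down without dropping it and never force it; leave the red-banded pin and the two bearing races alone.

Things in the scene. Friction and masses are not known exactly. Their poses are not given: they have to be found in the camera images.
- go_pin: GO gauge pin, steel, green bands on its grip; about 0.36 kg. Origin: centre of its flat foot; z runs up its axis. From the foot up: plug 40 mm in diameter and 45 mm long (1.2 mm chamfer round the foot), shoulder 54 mm in diameter and 7 mm thick, grip 24 mm in diameter and 52 mm long; 104 mm over all. It stands foot down in a well of the stand, 3 mm free all round.
- pin_foot (a point): centre of the foot of the GO pin (same point and axes as the pin)
- pin_grip (a point): point on the GO pin's axis where to grip it, 82 mm above the foot, 30 mm above the shoulder
- nogo_pin: NO-GO gauge pin, same shape with red bands, plug 41.6 mm: too thick for the bore; stands in the other well. Leave it alone. Origin: centre of its foot.
- stand: wooden stand, fixed, 85 x 190 x 34 mm; the two wells lie 48 mm either side of its centre along its y axis, 24 mm deep (floor 10 mm above the table), 46 mm wide. Origin: centre of its underside.
- jig: jig, base plate 190 x 130 mm fixed to the table, with a stiff two-way cross slide that carries a black motorcycle steering head, bore truly upright. Origin: underside of the plate, on the bore's axis if the slide stood in its middle. It stands where the last job left it: up to 10 mm off along the jig's x and up to 10 mm along its y. This offset is not measured: find it by touch or sight.
- mouth_nominal (a point): middle of the bore's mouth if the slide stood in its middle; the real one is in the same plane (the tube's flat top face, 172 mm above the table), up to 10 mm off in x and y. Bore 41 mm in diameter (0.5 mm free all round the GO pin), straight through, sharp rim, tube 55 to 58 mm outside; frame tubes on its +x side stay below 160 mm. Pin home: shoulder on this face, foot 45 mm below it.
- race_a: steel bearing race, 47 mm ring, 12 mm high; a bystander, leave it alone
- race_b: the other steel bearing race; a bystander, leave it alone
- go_plug: the ground plug of the GO pin, 40 mm in diameter and 45 mm long, one piece with the pin; same origin and axes as the pin
Things that resemble listed ones, but are neither listed nor needed, are in the scene too. Leave any purple look-alike of the go_pin alone.

How it is judged:
By the outcome, as a careful person would: the job done as asked, in the order asked, and still so for the second after the job is handed in, with the robot touching nothing.
It also fails if it takes over 69 s, if anything falls off the work surface, if the arm or the gripper's body presses on something with over 40 N, if the wrist force passes 120 N, or if a joint passes its speed limit or range.

### The arm

A 6-joint arm with a two-finger parallel gripper is mounted at the origin on the work surface. World frame = base frame: x ahead of the robot, y to its left, z up, the work surface at z = 0. Lengths are in m, angles in rad, forces in N, time in s.
With the tool pointing down it reaches from about 0.375 to 0.9 m from the base axis. Payload 3.1 kg.
Tool frame: the origin (TCP) lies between the finger pads; the fingertips stand manip.finger_overhang ahead of it and the grasp point (between the pads) lies 5 mm behind it (manip.finger_overhang is the distance from the TCP to the fingertips, in m); z points along the fingers, y is the line along which they close (so a half turn about z gives the same grasp; the last joint's range is limited). The gripper opens to 85 mm and grips with 20 to 120 N. Pads are 22 mm wide; open, the fingers measure 114 mm over their backs; the gripper's body (76 mm by 85 mm) begins 54 mm behind the grasp point. The pads swing forward as they close: fully open they stand 13 mm farther back than shut.
Start: joints at [1.077, 0.527, 1.433, -0, 1.181, -0.178], TCP at [0.193, 0.594, 0.245] pointing down, gripper open.
Joint ranges: [-3.08, 3.08], [-0.75, 2.2], [0.22, 2.44], [-1.43, 4.57], [0, 2.65], [-2.85, 2.85]. Speed limits (rad/s): [2.79, 2.79, 3.14, 3.14, 3.14, 3.14].

### API

Orientations are given as a unit quaternion [x, y, z, w].
In Python, from station import manip gives the robot as it stands.
- The arm moves only by the tool drive_tool, never from a script. Its argument "plan" is a list of rows, each a list of 7 numbers: the shift along the tool's x, y, z in m, then the turn, a rotation vector about the tool's x, y, z in degrees, then the opening, from -1 (shut) to 1 (fully open). In form: [[x, y, z, wx, wy, wz, gripper], ...]. A call has 1 to 10 rows; each row shifts and turns the commanded pose from where the row before left it, along the tool's axes as they then stand; what a row does not reach is not made up. A row lasts 1/10 s, in which the tool goes at most 50 mm and 8.59 degrees, less where a joint would pass 70% of its speed; a pose out of reach is approached as far as the arm can. A call is refused whole if a number of a shift passes 0.05 or a number of a turn 8.59, either way. A call with a gripper value outside its range is refused whole. The fingers move at their own pace and stop on an object; "newtons" is the grip in N (left out, the last holds). Time passes only in rows, so rows that do not move let the fingers close. It gives the time, the measured TCP pose, the force, the opening and the grip force at its end, in the units of the state.
- manip.sense(): the state, without advancing time (a new reading comes with each control period).
- manip.snapshot(name): name is "scene" or "side" or "wrist"; returns a dict with "image" (384x512x3 uint8, red, green, blue), "z_map" (384x512 float32, m along the optical axis (not along the pixel's ray), 0 where there is no reading), "fov_y" (degrees; the focal length in pixels is half the picture's height over the tangent of half this angle, whatever the lens; pixels are square), "cx", "cy" (the principal point, pixels), "k1" (the pictures are not rectified: a ray, as slopes to the right and down, at radius r is drawn at 1 + k1 r^2 times it, then the intrinsics apply), "extrinsics" (4x4, takes a point from camera to world coordinates); the wrist camera has in their place "mount" (4x4, takes a point from camera to tool coordinates, whose origin is the TCP and whose axes are the flange's). Camera axes: x right, y up, looking along -z (the intrinsics and any distortion apply to the point x, -y, -z); pixel columns grow to the right and rows downward; lengths in m; the calibration is good to about 2 mm. A picture is of the moment at which its call begins: read the wrist's pose just before it.
- manip.sign_off(): hands the job in; it is judged then, once.
The state is a dict: "t": time; "q": joint angles; "qd": joint speeds; "tau": joint torques, N m; "tcp_pos": TCP position; "tool_rot": TCP orientation; "force": force on the tool from outside, world axes, zero at the start; "ft_torque": the same for the moment, N m; "finger_gap": opening from 0.0 (shut) to 1.0 (fully open); "gripper_force": force on a finger pad.
Only numpy, scipy, OpenCV 4.12 (cv2) and the standard library are available. Lean on these libraries where they do the work, as an engineer would, in place of code of your own. Each camera call takes 0.05 s, during which the arm holds its last target. There are 200 camera calls.

## Working session

There is one attempt and no reset: what is moved stays moved. The work goes in short steps, Python scripts to look and compute and a tool call to move; the robot and the scene stay as the last step left them, time stands still between calls to the robot, and variables do not carry over. Pictures are saved under pics/ and viewed, at most 10 in all, crops included, and the job is handed in when it is done.

Besides the shell and the picture viewer there is one more tool, called after "Emit:" by a JSON object that holds its "method" and its "body". drive_tool: Moves the arm, as the interface text tells. Its arguments: {"type":"object","properties":{"plan":{"type":"array"},"newtons":{"type":"number"}},"required":["plan"]}

```bash
mkdir -p pics
cat > h.py <<'E'
import numpy as np, cv2
from scipy.spatial.transform import Rotation as R
from station import manip
def snap(n,save=None):
    s=manip.sense(); d=manip.snapshot(n)
    if 'extrinsics' in d: T=np.array(d['extrinsics'])
    else:
        W=np.eye(4); W[:3,:3]=R.from_quat(s['tool_rot']).as_matrix(); W[:3,3]=s['tcp_pos']; T=W@np.array(d['mount'])
    d['T']=T
    if save: cv2.imwrite('pics/'+save,cv2.cvtColor(d['image'],cv2.COLOR_RGB2BGR))
    return d
def f(d): return 192/np.tan(np.radians(d['fov_y'])/2)
def rays(d,uv):
    uv=np.atleast_2d(uv).astype(float); p=(uv-[d['cx'],d['cy']])/f(d); q=p.copy()
    for _ in range(20): q=p/(1+d['k1']*(q**2).sum(1,keepdims=True))
    D=np.c_[q[:,0],-q[:,1],-np.ones(len(q))]
    return d['T'][:3,3], D@d['T'][:3,:3].T, D
def onplane(d,uv,z):
    o,D,_=rays(d,uv); return o+D*((z-o[2])/D[:,2])[:,None]
def cloud(d):
    v,u=np.mgrid[:384,:512]; o,D,_=rays(d,np.c_[u.ravel(),v.ravel()])
    z=d['z_map'].ravel(); P=o+D*z[:,None]; P[z==0]=np.nan
    return P.reshape(384,512,3)
def proj(d,P):
    P=np.atleast_2d(P); c=(P-d['T'][:3,3])@d['T'][:3,:3]; s=np.c_[c[:,0],-c[:,1]]/-c[:,2:]
    s=s*(1+d['k1']*(s**2).sum(1,keepdims=True)); return s*f(d)+[d['cx'],d['cy']]
def tri(d1,uv1,d2,uv2):
    o1,a,_=rays(d1,uv1); o2,b,_=rays(d2,uv2); a=a[0];b=b[0]
    t=np.linalg.lstsq(np.c_[a,-b],o2-o1,rcond=None)[0]; p,q=o1+a*t[0],o2+b*t[1]
    return (p+q)/2, np.linalg.norm(p-q)
E
python3 - <<'E'
from h import *
a=snap('scene');b=snap('side');c=snap('wrist')
im=np.vstack([np.hstack([a['image'],b['image']])])
cv2.imwrite('pics/a.png',a['image'][...,::-1]);cv2.imwrite('pics/b.png',b['image'][...,::-1]);cv2.imwrite('pics/c.png',c['image'][...,::-1])
s=manip.sense();print(s, manip.finger_overhang)
for d in(a,b,c):print(d['fov_y'],d['cx'],d['cy'],d['k1'],d['T'].round(3).tolist())
E
```

```text
{'t': 0.15, 'q': array([ 1.07747874e+00,  5.28243251e-01,  1.43360824e+00,  1.52669836e-05,
        1.18138348e+00, -1.78475516e-01]), 'qd': array([-0.00130651, -0.00244893, -0.0034516 , -0.001792  , -0.00036085,
        0.00084255]), 'tau': array([ 1.60461032e-04, -4.42742944e+01, -1.78274649e+01, -2.63841575e-04,
        5.55004794e-03,  5.53926824e-07]), 'tcp_pos': array([0.19324537, 0.59382911, 0.24456407]), 'tool_rot': array([ 1.56774471e-01,  9.87634088e-01, -7.72939143e-04, -2.77331124e-04]), 'force': array([ 0.17761492,  0.34165992, -0.85054394]), 'ft_torque': array([-0.01119516,  0.01540918, -0.05147146]), 'gripper_force': 0.0, 'finger_gap': 0.9956720372197215} 0.014
56.797295873227036 251.95460844525664 191.83535744410895 -0.043482161179891225 [[-0.002, -0.616, 0.788, 1.096], [1.0, 0.004, 0.006, 0.018], [-0.007, 0.788, 0.616, 0.568], [0.0, 0.0, 0.0, 1.0]]
48.72055540775679 249.8667476311354 191.22833209125207 -0.018554763116626398 [[0.879, 0.318, -0.356, 0.277], [-0.477, 0.587, -0.654, -0.501], [0.001, 0.744, 0.668, 0.648], [0.0, 0.0, 0.0, 1.0]]
68.37773632308921 258.0735887700059 193.4112674808853 0.013935168791725181 [[0.31, -0.899, -0.309, 0.113], [0.951, 0.293, 0.102, 0.619], [-0.002, -0.326, 0.946, 0.374], [0.0, 0.0, 0.0, 1.0]]
```

View pics/a.png

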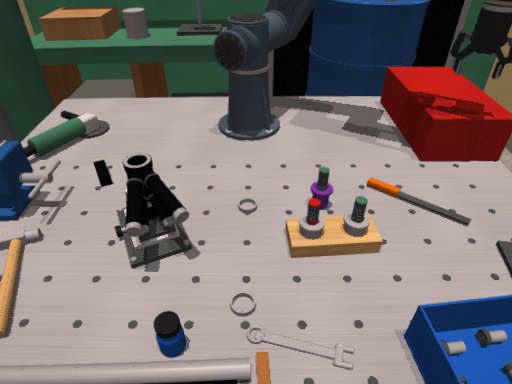

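View pics/b.png

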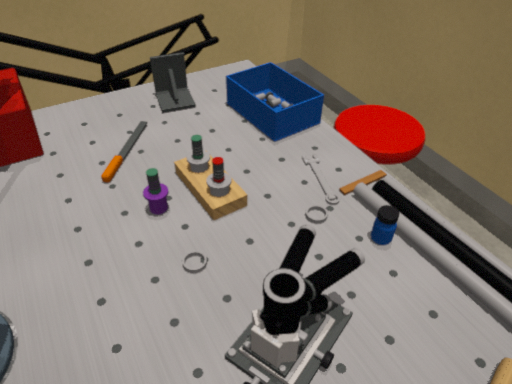

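In scene, the green-gripped pieces are at (357,215), standing in the stand with a steel shoulder, and at (322,185), a purple body on the table. The red pin is at (313,213). The one at (357,215), or (198,150) in side, fits the GO pin: it is steel, green and in the stand well. The tube mouth is at scene (138,162) and side (285,287). I'll crop and measure.

```bash
cat > m.py <<'E'
from h import *
a=snap('scene');b=snap('side')
A=cv2.resize(a['image'][160:270,270:400],(520,440),interpolation=cv2.INTER_CUBIC)
B=cv2.resize(b['image'][120:230,130:260],(280,237));cv2.imwrite('pics/crop.png',np.hstack([A,np.vstack([B,np.zeros((203,280,3),np.uint8)])])[...,::-1])
for n,d,box in(('sc',a,(270,160,400,270)),('sd',b,(130,120,260,230))):
    C=cloud(d);x0,y0,x1,y1=box;h=cv2.cvtColor(d['image'],cv2.COLOR_RGB2HSV)
    m=np.zeros((384,512),np.uint8);m[y0:y1,x0:x1]=1
    for col,lo,hi in(('green',(60,70,30),(95,255,255)),('purp',(125,90,40),(155,255,255)),('red',(0,160,60),(5,255,255)),('wood',(10,110,90),(22,255,255))):
        M=cv2.inRange(h,lo,hi)*m
        k,l,st,ce=cv2.connectedComponentsWithStats(M)
        for i in range(1,k):
            if st[i,4]>40:
                P=C[l==i];print(n,col,st[i],ce[i].round(1),np.nanmedian(P,0).round(3),'z',np.nanpercentile(P[:,2],[2,98]).round(3))
    # flat points at heights
    Z=C[...,2]
    # tube top face
    M=(abs(Z-.172)<.004)&(C[...,0]<.9)&(C[...,0]>.2)
    k,l,st,ce=cv2.connectedComponentsWithStats(M.astype(np.uint8))
    for i in range(1,k):
        if st[i,4]>60:
            P=C[l==i];print(n,'172',st[i],ce[i].round(1),P.mean(0).round(4),P.min(0).round(3),P.max(0).round(3))
    # shoulder tops of pins: ~z .055-.066
    M=((Z>.058)&(Z<.066)).astype(np.uint8)*m
    k,l,st,ce=cv2.connectedComponentsWithStats(M)
    for i in range(1,k):
        if st[i,4]>40:
            P=C[l==i];print(n,'sh',st[i],P.mean(0).round(4),P.min(0).round(3),P.max(0).round(3))
E
python3 m.py
```

```text
sc green [320 168   9   6  47] [324.  170.3] [0.425 0.178 0.106] z [0.102 0.108]
sc green [356 197  11   8  73] [361.  200.3] [0.546 0.232 0.116] z [0.113 0.117]
sc purp [311 182  22  27 297] [321.6 193.8] [0.436 0.179 0.053] z [0.005 0.056]
sc red [309 199  11   8  75] [314.  202.5] [0.553 0.136 0.116] z [0.113 0.117]
sc wood [367 178  33  19 307] [383.5 186.8] [0.372 0.35  0.019] z [0.004 0.026]
sc wood [ 286  215   97   42 2497] [332.  239.4] [0.58  0.183 0.035] z [0.005 0.037]
sc 172 [123 154  29  17 266] [137.1 161.6] [ 0.4867 -0.2223  0.1724] [ 0.455 -0.253  0.168] [ 0.513 -0.195  0.176]
sc sh [344 211  26  19 268] [0.5511 0.2301 0.0631] [0.518 0.206 0.058] [0.57  0.26  0.066]
sc sh [299 213  26  19 273] [0.5576 0.1347 0.0631] [0.524 0.11  0.058] [0.577 0.162 0.066]
sd green [192 135   9   7  54] [196.1 138.1] [0.541 0.23  0.114] z [0.112 0.116]
sd green [147 169  10   8  71] [151.6 172.5] [0.419 0.176 0.104] z [0.101 0.106]
sd purp [143 184  25  30 474] [156.7 199.2] [0.415 0.164 0.049] z [0.005 0.062]
sd red [213 157  10   8  69] [217.3 160.7] [0.547 0.136 0.114] z [0.112 0.116]
sd wood [ 175  157   72   62 1680] [210.6 190.3] [0.523 0.133 0.033] z [0.006 0.036]
sd 172 [263 269  43  37 697] [283.7 287.1] [ 0.4786 -0.2255  0.1715] [ 0.451 -0.253  0.168] [ 0.509 -0.195  0.175]
sd sh [186 151  24  15 204] [0.5376 0.2263 0.0615] [0.514 0.205 0.058] [0.566 0.26  0.066]
sd sh [206 173  25  17 244] [0.5437 0.1311 0.0615] [0.52  0.111 0.058] [0.573 0.165 0.066]
```

View pics/crop.png

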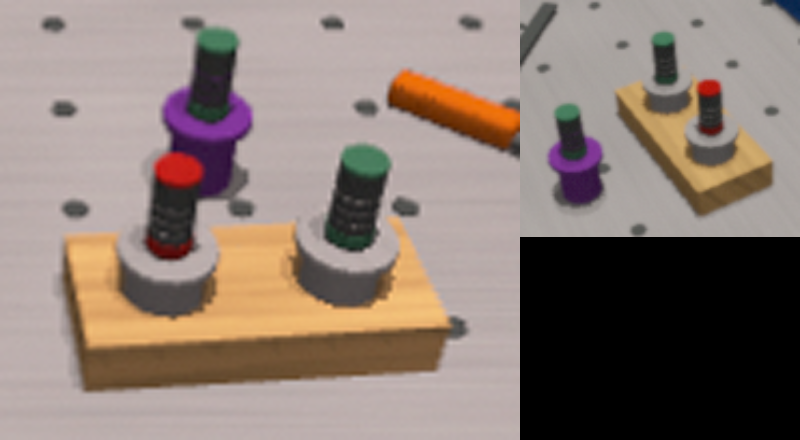

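View pics/c.png

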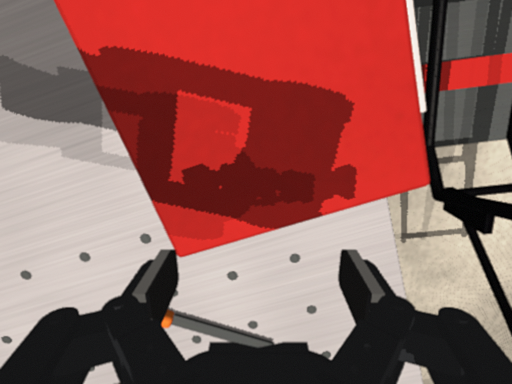

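The crop confirms it: the right-hand pin in the stand has a steel plug and shoulder with a green cap and band. The left one is red and the one behind is purple. The wrist view shows only the red box and the open fingers. The two views put the pin top near (0.543, 0.231, 0.115) and the mouth near (0.482, -0.224, 0.172). Both heights match the text. I'll move above the pin and look again with the wrist camera.

Emit:
{"method": "drive_tool", "body": {"plan": [[-0.022,-0.012,-0.01,0,0,0,1],[-0.022,-0.012,-0.01,0,0,0,1],[-0.022,-0.012,0,0,0,0,1],[-0.022,-0.012,0,0,0,0,1],[-0.022,-0.012,0,0,0,0,1],[-0.022,-0.012,0,0,0,0,1],[-0.022,-0.012,0,0,0,0,1],[-0.022,-0.012,0,0,0,0,1],[-0.022,-0.012,0,0,0,0,1],[-0.022,-0.012,0,0,0,0,1]]}}

```text
t: 1.25
tcp_pos: [0.3661, 0.4112, 0.2653]
tool_rot: [0.157, 0.988, -0.0, -0.0]
force: [0.3, 0.5, 0.6]
finger_gap: 1.0
gripper_force: 0.0
```

Emit:
{"method": "drive_tool", "body": {"plan": [[-0.022,-0.012,0,0,0,0,1],[-0.022,-0.012,0,0,0,0,1],[-0.022,-0.012,0,0,0,0,1],[-0.022,-0.012,0,0,0,0,1],[-0.022,-0.012,0,0,0,0,1],[-0.022,-0.012,0,0,0,0,1],[-0.022,-0.012,0,0,0,0,1],[-0.022,-0.012,0,0,0,0,1],[-0.022,-0.012,0,0,0,0,1],[-0.022,-0.012,0,0,0,0,1]]}}

```text
t: 2.25
tcp_pos: [0.5381, 0.229, 0.2652]
tool_rot: [0.157, 0.988, -0.0, -0.0]
force: [0.5, 0.5, 0.1]
finger_gap: 1.001
gripper_force: 0.0
```

Emit:
{"method": "drive_tool", "body": {"plan": [[0,0,0,0,0,8,1],[0,0,0,0,0,8,1],[0,0,0,0,0,8,1],[0,0,0,0,0,8,1],[0,0,0,0,0,8,1],[0,0,0,0,0,8,1],[0,0,0,0,0,8,1],[0,0,0,0,0,8,1],[0,0,0,0,0,8,1],[0,0,0,0,0,0,1]]}}

```text
t: 3.25
tcp_pos: [0.5374, 0.2298, 0.2652]
tool_rot: [0.707, 0.707, -0.0, -0.0]
force: [0.4, -0.1, -0.0]
finger_gap: 0.999
gripper_force: 0.0
```

Run:
```python
from h import *
c=snap('wrist','w1.png');a=snap('scene');b=snap('side')
print(manip.sense()['tcp_pos'])
def top(d,guess):
    h=cv2.cvtColor(d['image'],cv2.COLOR_RGB2HSV);M=cv2.inRange(h,(60,70,30),(95,255,255))
    k,l,st,ce=cv2.connectedComponentsWithStats(M);g=proj(d,guess)[0]
    C=cloud(d);r=[(np.linalg.norm(ce[i]-g),i) for i in range(1,k) if st[i,4]>30];i=min(r)[1]
    y,x=np.where((l==i)); 
    zz=C[y,x,2];s=zz>np.nanmax(zz)-.006
    P=np.array([x[s].mean(),y[s].mean()]);print(g.round(1),ce[i],st[i],P,onplane(d,P,.114).round(4),np.nanmedian(zz[s]).round(4));return P
U=[top(d,[.543,.231,.114]) for d in(a,b,c)]
print(tri(a,U[0],b,U[1]),tri(a,U[0],c,U[2]),tri(b,U[1],c,U[2]))
C=cloud(c);M=((C[...,2]>.055)&(C[...,2]<.066)&(abs(C[...,0]-.543)<.04)&(abs(C[...,1]-.231)<.04))
if M.sum()>20:
    P=C[M];(x,y),r=cv2.minEnclosingCircle(P[:,:2].astype(np.float32));print('shoulder',x,y,r)
```

```text
[0.53749568 0.22980503 0.26524735]
[360.  200.1] [361.04166667 200.26388889] [356 197  11   8  72] [361.04166667 200.26388889] [[0.5436 0.2329 0.114 ]] 0.1159
[197.1 137.8] [196.02040816 138.36734694] [192 135   9   7  49] [196.02040816 138.36734694] [[0.5402 0.2302 0.114 ]] 0.1136
[263.7 179.9] [262.88976378 178.14435696] [252 168  22  22 381] [262.93617021 178.23670213] [[0.5422 0.2328 0.114 ]] 0.1149
(array([0.54127703, 0.23365142, 0.11180276]), np.float64(0.000544762633334057)) (array([0.54241331, 0.23294673, 0.11325302]), np.float64(0.0007746668626163266)) (array([0.54165443, 0.2325011 , 0.11226276]), np.float64(0.0012118805247231777))
shoulder 0.5428598523139954 0.2320144921541214 0.026889272034168243
```

View pics/w1.png

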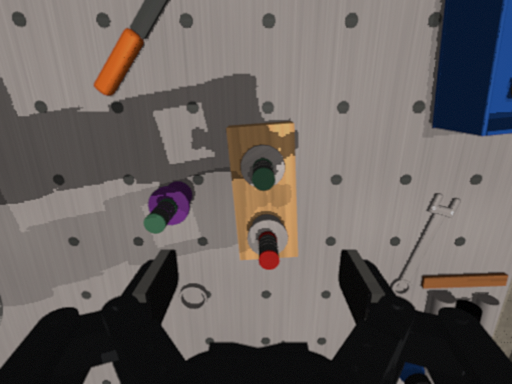

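The wrist view shows the GO cap at (263,178), the red pin at (268,260) and the purple one at (155,222). All views agree on a GO top at (0.542, 0.2325, 0.113). Next: descend and grip.

Emit:
{"method": "drive_tool", "body": {"plan": [[0.0027,0.0045,0.02,0,0,0,1],[0,0,0.02,0,0,0,1],[0,0,0.02,0,0,0,1],[0,0,0.02,0,0,0,1],[0,0,0.02,0,0,0,1],[0,0,0.02,0,0,0,1],[0,0,0.02,0,0,0,1],[0,0,0.02,0,0,0,1],[0,0,0.018,0,0,0,1],[0,0,0,0,0,0,1]]}}

```text
t: 4.4
tcp_pos: [0.5403, 0.2321, 0.085]
tool_rot: [0.707, 0.707, -0.002, -0.001]
force: [0.5, 0.2, 0.2]
finger_gap: 0.998
gripper_force: 0.0
```

Emit:
{"method": "drive_tool", "body": {"plan": [[0,0,0,0,0,0,-1],[0,0,0,0,0,0,-1],[0,0,0,0,0,0,-1],[0,0,0,0,0,0,-1],[0,0,0,0,0,0,-1],[0,0,0,0,0,0,-1],[0,0,0,0,0,0,-1],[0,0,0,0,0,0,-1],[0,0,0,0,0,0,-1],[0,0,0,0,0,0,-1]], "newtons": 80}}

```text
t: 5.4
tcp_pos: [0.5428, 0.2327, 0.0884]
tool_rot: [0.707, 0.707, 0.001, 0.001]
force: [0.2, -0.1, 5.9]
finger_gap: 0.265
gripper_force: 78.2
```

Emit:
{"method": "drive_tool", "body": {"plan": [[0,0,-0.005,0,0,0,-1],[0,0,-0.01,0,0,0,-1],[0,0,-0.02,0,0,0,-1],[0,0,-0.025,0,0,0,-1],[0,0,-0.03,0,0,0,-1],[0,0,-0.03,0,0,0,-1],[0,0,-0.03,0,0,0,-1],[0,0,-0.03,0,0,0,-1],[0,0,-0.02,0,0,0,-1],[0,0,0,0,0,0,-1]]}}

```text
t: 6.4
tcp_pos: [0.5434, 0.2329, 0.2907]
tool_rot: [0.707, 0.707, 0.003, 0.002]
force: [0.4, 0.7, -3.5]
finger_gap: 0.263
gripper_force: 78.7
```

Emit:
{"method": "drive_tool", "body": {"plan": [[-0.01,0,0,0,0,0,-1],[-0.02,-0.003,0,0,0,0,-1],[-0.025,-0.003,0,0,0,0,-1],[-0.025,-0.003,0,0,0,0,-1],[-0.025,-0.003,0,0,0,0,-1],[-0.025,-0.003,0,0,0,0,-1],[-0.025,-0.003,0,0,0,0,-1],[-0.025,-0.003,0,0,0,0,-1],[-0.025,-0.003,0,0,0,0,-1],[-0.025,-0.003,0,0,0,0,-1]]}}

```text
t: 7.4
tcp_pos: [0.5128, 0.0012, 0.285]
tool_rot: [0.707, 0.707, -0.002, -0.002]
force: [-0.1, -0.2, -2.8]
finger_gap: 0.26
gripper_force: 78.7
```

Emit:
{"method": "drive_tool", "body": {"plan": [[-0.025,-0.003,0,0,0,0,-1],[-0.025,-0.003,0,0,0,0,-1],[-0.025,-0.003,0,0,0,0,-1],[-0.025,-0.003,0,0,0,0,-1],[-0.025,-0.003,0,0,0,0,-1],[-0.025,-0.003,0,0,0,0,-1],[-0.025,-0.003,0,0,0,0,-1],[-0.025,-0.003,0,0,0,0,-1],[-0.025,-0.003,0,0,0,0,-1],[-0.025,-0.003,0,0,0,0,-1]]}}

```text
t: 8.4
tcp_pos: [0.4827, -0.248, 0.2849]
tool_rot: [0.707, 0.707, -0.0, -0.003]
force: [0.4, -0.2, -3.6]
finger_gap: 0.262
gripper_force: 78.7
```

Emit:
{"method": "drive_tool", "body": {"plan": [[-0.025,0,0,0,0,0,-1],[-0.02,0,0,0,0,0,-1],[-0.01,0,0,0,0,0,-1],[0,0,0,0,0,0,-1],[0,0,0,0,0,0,-1]]}}

```text
t: 8.9
tcp_pos: [0.4842, -0.3014, 0.2866]
tool_rot: [0.707, 0.707, 0.0, -0.001]
force: [-0.1, -0.6, -4.0]
finger_gap: 0.263
gripper_force: 78.7
```

Run:
```python
from h import *
s=manip.sense();print(s['tcp_pos'],s['force'],s['finger_gap'])
c=snap('wrist','w2.png');C=cloud(c);np.save('w2.npy',C)
M=(abs(C[...,2]-.172)<.005)&(abs(C[...,0]-.482)<.05)&(abs(C[...,1]+.224)<.05)
y,x=np.where(M);print(M.sum(),x.min(),x.max(),y.min(),y.max(),np.median(C[M][:,2]))
hull=cv2.convexHull(np.c_[x,y].astype(np.int32))[:,0]
P=onplane(c,hull,.172);(cx,cy),r=cv2.minEnclosingCircle(P[:,:2].astype(np.float32));print('outer',cx,cy,r)
# bore hole: no-172 region inside
F=np.zeros((384,512),np.uint8);cv2.fillConvexPoly(F,hull,1);F=cv2.erode(F,np.ones((5,5)));H=((F>0)&~M).astype(np.uint8)
k,l,st,ce=cv2.connectedComponentsWithStats(H);i=1+st[1:,4].argmax();yy,xx=np.where(l==i)
h=cv2.convexHull(np.c_[xx,yy].astype(np.int32))[:,0]
P=onplane(c,h,.172);(cx,cy),r=cv2.minEnclosingCircle(P[:,:2].astype(np.float32));print('bore',cx,cy,r,st[i],P[:,:2].min(0),P[:,:2].max(0))
```

```text
[ 0.48423991 -0.30141236  0.28662079] [-0.08722998 -0.59808969 -3.95348725] 0.2626021239094168
2091 221 290 68 140 0.17276260387515982
outer 0.48134803771972656 -0.22527030110359192 0.029214398935437202
bore 0.4816347658634186 -0.22545094788074493 0.020157206803560257 [ 231   80   49   51 1946] [ 0.46159904 -0.24530859] [ 0.50124937 -0.20606018]
```

View pics/w2.png

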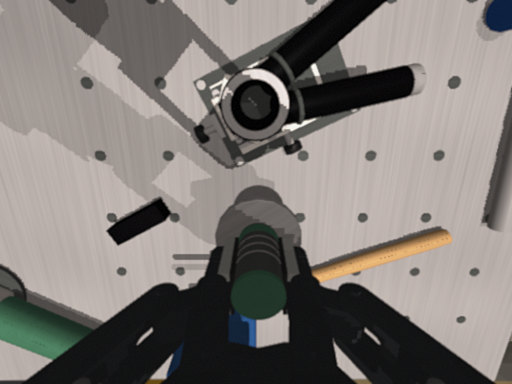

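The wrist view shows the tube mouth at (257,104) and the pin hanging straight in the grip, with its cap at (258,293) and shoulder at (258,220). The bore measures (0.4816, -0.2254), radius about 20, z 0.1728, which fits the drawing. Next I'll check where the pin sits in the grip.

Run:
```python
from h import *
C=np.load('w2.npy');t=np.array([0.48424,-0.30141,0.28662])
m=(abs(C[...,0]-t[0])<.035)&(abs(C[...,1]-t[1])<.04)&(C[...,2]<.30)
m[:,:210]=0;m[:,306:]=0
P=C[m]-t
for lo in np.arange(-.1,.03,.006):
    q=P[(P[:,2]>=lo)&(P[:,2]<lo+.006)]
    if len(q)>5:print(round(lo,3),len(q),q.min(0).round(4)[:2],q.max(0).round(4)[:2])
s=P[(P[:,2]>-.03)&(P[:,2]<-.022)]
```

```text
-0.082 9 [-0.0166  0.0103] [0.0118 0.0192]
-0.076 101 [-0.0178  0.008 ] [0.0179 0.0196]
-0.07 116 [-0.0184  0.0073] [0.0184 0.0196]
-0.064 109 [-0.0161  0.0107] [0.0162 0.0196]
-0.058 97 [-0.0131  0.0131] [0.0144 0.0198]
-0.052 10 [-0.0065  0.0183] [0.003  0.0196]
-0.034 134 [-0.0237  0.0079] [0.0251 0.0266]
-0.028 2425 [-0.0265 -0.0044] [0.0263 0.0265]
-0.022 187 [-0.0117  0.0032] [0.0115 0.0121]
-0.016 204 [-0.0163  0.0034] [0.0134 0.0119]
-0.01 403 [-0.0233  0.0035] [0.0232 0.012 ]
-0.004 533 [-0.0247  0.0036] [0.0244 0.0121]
0.002 567 [-0.0248  0.0036] [0.0236 0.012 ]
0.008 561 [-0.0239  0.0034] [0.0228 0.0118]
```

The pin is centred in the grip within 0.2 mm, upright, with its foot 77 mm below the TCP. Next: lean it 24° with the low edge toward -x, above the mouth.

Emit:
{"method": "drive_tool", "body": {"plan": [[0.01,-0.015,0,0,0,0,-1],[0.02,-0.0147,0,0,0,0,-1],[0.02,0,0,-8,0,0,-1],[0.02,0,0,-8,0,0,-1],[0.0063,0,0,-8,0,0,-1],[0,0,0,0,0,0,-1],[0,0,0,0,0,0,-1],[0,0,0,0,0,0,-1]]}}

```text
t: 9.75
tcp_pos: [0.4566, -0.2276, 0.2885]
tool_rot: [0.691, 0.692, 0.146, 0.148]
force: [0.6, -0.6, -3.2]
finger_gap: 0.26
gripper_force: 79.8
```

```bash
cat > st.py <<'E'
from h import *
s=manip.sense();r=R.from_quat(s['tool_rot']).as_matrix();t=s['tcp_pos']
ft=t+r[:,2]*.077; lo=ft+r[:,1]*-.020
print('t',round(s['t'],2),'tcp',t.round(4),'F',s['force'].round(1),'M',s['ft_torque'].round(2),'grip',round(s['finger_gap'],3))
print('lean',np.degrees(np.arctan2(r[0,2],-r[2,2])).round(2),'leany',np.degrees(np.arctan2(r[1,2],-r[2,2])).round(2),'foot',ft.round(4),'low-x edge',lo.round(4),'hi edge',(ft+r[:,1]*.02).round(4))
E
python3 st.py
```

```text
t 9.75 tcp [ 0.4566 -0.2276  0.2885] F [ 0.6 -0.6 -3.2] M [-0.03  0.48  0.04] grip 0.26
lean 24.02 leany -0.17 foot [ 0.488  -0.2278  0.2181] low-x edge [ 0.4697 -0.2278  0.21  ] hi edge [ 0.5063 -0.2278  0.2263]
```

Emit:
{"method": "drive_tool", "body": {"plan": [[0.0005,-0.0031,0.006,0,0,0,-1],[0.0005,-0.0031,0.006,0,0,0,-1],[0.0005,-0.0031,0.006,0,0,0,-1],[0.0005,-0.0031,0.006,0,0,0,-1],[0.0005,-0.0031,0.006,0,0,0,-1],[0,0,0,0,0,0,-1],[0,0,0,0,0,0,-1],[0,0,0,0,0,0,-1]]}}

```text
t: 10.55
tcp_pos: [0.4533, -0.2239, 0.2539]
tool_rot: [0.692, 0.691, 0.147, 0.147]
force: [0.4, -0.7, -3.3]
finger_gap: 0.263
gripper_force: 79.8
```

```bash
python3 st.py
```

```text
t 10.55 tcp [ 0.4533 -0.2239  0.2539] F [ 0.4 -0.7 -3.3] M [-0.03  0.5   0.02] grip 0.263
lean 24.03 leany -0.06 foot [ 0.4847 -0.224   0.1835] low-x edge [ 0.4664 -0.224   0.1754] hi edge [ 0.5029 -0.224   0.1917]
```

Emit:
{"method": "drive_tool", "body": {"plan": [[-0.0006,-0.0006,0.0014,0,0,0,-1],[-0.0006,-0.0006,0.0014,0,0,0,-1],[0,-0.0006,0.0014,0,0,0,-1],[0,-0.0006,0.0014,0,0,0,-1],[0,-0.0006,0.0014,0,0,0,-1],[0,0,0,0,0,0,-1],[0,0,0,0,0,0,-1]]}}

```text
t: 11.25
tcp_pos: [0.4532, -0.2248, 0.2459]
tool_rot: [0.692, 0.691, 0.147, 0.147]
force: [-0.5, -1.1, -4.7]
finger_gap: 0.263
gripper_force: 79.8
```

```bash
python3 st.py
```

```text
t 11.25 tcp [ 0.4532 -0.2248  0.2459] F [-0.5 -1.1 -4.7] M [ 0.02  0.47 -0.06] grip 0.263
lean 24.0 leany -0.01 foot [ 0.4845 -0.2248  0.1756] low-x edge [ 0.4662 -0.2248  0.1675] hi edge [ 0.5028 -0.2248  0.1837]
```

The low edge is 4.5 mm inside the mouth with no contact. I'll feel for the -x wall.

Emit:
{"method": "drive_tool", "body": {"plan": [[0,-0.0009,-0.0004,0,0,0,-1],[0,-0.0009,-0.0004,0,0,0,-1],[0,0,0,0,0,0,-1],[0,0,0,0,0,0,-1]]}}

```text
t: 11.65
tcp_pos: [0.4512, -0.2248, 0.246]
tool_rot: [0.692, 0.691, 0.147, 0.147]
force: [0.2, 0.5, -3.9]
finger_gap: 0.26
gripper_force: 79.8
```

Emit:
{"method": "drive_tool", "body": {"plan": [[0,-0.0009,-0.0004,0,0,0,-1],[0,-0.0005,-0.0002,0,0,0,-1],[0,0,0,0,0,0,-1],[0,0,0,0,0,0,-1]]}}

```text
t: 12.05
tcp_pos: [0.4497, -0.2248, 0.246]
tool_rot: [0.692, 0.691, 0.147, 0.147]
force: [-0.0, 0.3, -3.9]
finger_gap: 0.26
gripper_force: 79.8
```

```bash
python3 st.py
```

```text
t 12.05 tcp [ 0.4497 -0.2248  0.246 ] F [-0.   0.3 -3.9] M [-0.02  0.44  0.06] grip 0.26
lean 24.01 leany -0.02 foot [ 0.4811 -0.2248  0.1757] low-x edge [ 0.4628 -0.2248  0.1676] hi edge [ 0.4993 -0.2249  0.1838]
```

Emit:
{"method": "drive_tool", "body": {"plan": [[0,-0.0007,-0.0003,0,0,0,-1],[0,0,0,0,0,0,-1],[0,0,0,0,0,0,-1]]}}

```text
t: 12.35
tcp_pos: [0.4493, -0.225, 0.2462]
tool_rot: [0.692, 0.691, 0.147, 0.147]
force: [2.2, 0.2, -1.7]
finger_gap: 0.263
gripper_force: 79.8
```

Emit:
{"method": "drive_tool", "body": {"plan": [[0,-0.0007,-0.0003,0,0,0,-1],[0,0,0,0,0,0,-1],[0,0,0,0,0,0,-1]]}}

```text
t: 12.65
tcp_pos: [0.4488, -0.2251, 0.2464]
tool_rot: [0.692, 0.691, 0.147, 0.148]
force: [5.1, 0.9, -3.0]
finger_gap: 0.259
gripper_force: 79.6
```

```bash
python3 st.py
```

```text
t 12.65 tcp [ 0.4488 -0.2251  0.2464] F [ 5.1  0.9 -3. ] M [ 0.21 -0.68  0.08] grip 0.259
lean 24.08 leany -0.05 foot [ 0.4802 -0.2252  0.1761] low-x edge [ 0.462  -0.2251  0.1679] hi edge [ 0.4985 -0.2252  0.1842]
```

Contact came at 5 N, which puts the -x wall at x≈0.4606 and the bore centre at (0.481, -0.225), agreeing with the camera. Next: straighten in stages about that rim point.

Emit:
{"method": "drive_tool", "body": {"plan": [[0,0.0053,0.0016,4,0,0,-1],[0,0.005,0.0016,4,0,0,-1],[0,0,0,0,0,0,-1],[0,0,0,0,0,0,-1]]}}

```text
t: 13.05
tcp_pos: [0.4595, -0.225, 0.247]
tool_rot: [0.7, 0.7, 0.099, 0.099]
force: [3.6, 0.4, -2.3]
finger_gap: 0.263
gripper_force: 80.0
```

```bash
python3 st.py
```

```text
t 13.05 tcp [ 0.4595 -0.225   0.247 ] F [ 3.6  0.4 -2.3] M [ 0.04 -0.65  0.06] grip 0.263
lean 16.11 leany -0.07 foot [ 0.4809 -0.2251  0.173 ] low-x edge [ 0.4617 -0.2251  0.1675] hi edge [ 0.5001 -0.2251  0.1786]
```

Emit:
{"method": "drive_tool", "body": {"plan": [[0,0.005,0.0016,4,0,0,-1],[0,0,0,0,0,0,-1],[0,0.005,0.0016,4,0,0,-1],[0,0,0,0,0,0,-1],[0,0,0,0,0,0,-1]]}}

```text
t: 13.55
tcp_pos: [0.4699, -0.225, 0.2461]
tool_rot: [0.706, 0.705, 0.05, 0.051]
force: [5.4, -0.2, -3.0]
finger_gap: 0.257
gripper_force: 80.3
```

```bash
python3 st.py
```

```text
t 13.55 tcp [ 0.4699 -0.225   0.2461] F [ 5.4 -0.2 -3. ] M [ 0.12 -1.06  0.05] grip 0.257
lean 8.19 leany -0.03 foot [ 0.4809 -0.225   0.1699] low-x edge [ 0.4611 -0.225   0.1671] hi edge [ 0.5007 -0.225   0.1728]
```

Emit:
{"method": "drive_tool", "body": {"plan": [[0,0.0026,0.0007,2,0,0,-1],[0,0,0,0,0,0,-1],[0,0.0026,0.0007,2,0,0,-1],[0,0,0,0,0,0,-1],[0,0,0,0,0,0,-1]]}}

```text
t: 14.05
tcp_pos: [0.4751, -0.225, 0.2455]
tool_rot: [0.707, 0.706, 0.026, 0.026]
force: [5.3, 0.8, -3.0]
finger_gap: 0.259
gripper_force: 80.4
```

```bash
python3 st.py
```

```text
t 14.05 tcp [ 0.4751 -0.225   0.2455] F [ 5.3  0.8 -3. ] M [ 0.15 -1.22  0.  ] grip 0.259
lean 4.19 leany -0.02 foot [ 0.4807 -0.2251  0.1687] low-x edge [ 0.4608 -0.225   0.1672] hi edge [ 0.5007 -0.2251  0.1701]
```

Every edge is now below the mouth plane and nothing is jammed. I'll finish straightening.

Emit:
{"method": "drive_tool", "body": {"plan": [[0,0.0026,0.0007,2,0,0,-1],[0,0,0,0,0,0,-1],[0,0.0027,0.0007,2,0,0,-1],[0,0,0,0,0,0,-1],[0,0.0002,0,0.2,0,0,-1],[0,0,0,0,0,0,-1],[0,0,0,0,0,0,-1]]}}

```text
t: 14.75
tcp_pos: [0.4805, -0.225, 0.2442]
tool_rot: [0.708, 0.707, -0.0, -0.0]
force: [5.4, -0.2, -5.1]
finger_gap: 0.261
gripper_force: 80.3
```

```bash
python3 st.py
```

```text
t 14.75 tcp [ 0.4805 -0.225   0.2442] F [ 5.4 -0.2 -5.1] M [ 0.18 -1.35  0.02] grip 0.261
lean -0.02 leany -0.01 foot [ 0.4805 -0.225   0.1672] low-x edge [ 0.4605 -0.225   0.1672] hi edge [ 0.5005 -0.225   0.1672]
```

Emit:
{"method": "drive_tool", "body": {"plan": [[0,0.0005,0,0,0,0,-1],[0,0,0.001,0,0,0,-1],[0,0,0.001,0,0,0,-1],[0,0,0.001,0,0,0,-1],[0,0,0.001,0,0,0,-1],[0,0,0,0,0,0,-1],[0,0,0,0,0,0,-1]]}}

```text
t: 15.45
tcp_pos: [0.4808, -0.2248, 0.2402]
tool_rot: [0.707, 0.707, -0.001, -0.001]
force: [4.5, 1.2, -1.6]
finger_gap: 0.263
gripper_force: 80.3
```

```bash
python3 st.py
```

```text
t 15.45 tcp [ 0.4808 -0.2248  0.2402] F [ 4.5  1.2 -1.6] M [ 0.13 -1.14 -0.08] grip 0.263
lean -0.2 leany -0.0 foot [ 0.4806 -0.2248  0.1632] low-x edge [ 0.4606 -0.2248  0.1632] hi edge [ 0.5006 -0.2248  0.1631]
```

Emit:
{"method": "drive_tool", "body": {"plan": [[0,0.0005,0,0,0,0,-1],[0,0,0.0015,0,0,0,-1],[0,0,0.0015,0,0,0,-1],[0,0,0.0015,0,0,0,-1],[0,0,0.0015,0,0,0,-1],[0,0,0.002,0,0,0,-1],[0,0,0,0,0,0,-1],[0,0,0,0,0,0,-1]]}}

```text
t: 16.25
tcp_pos: [0.4809, -0.2247, 0.2318]
tool_rot: [0.707, 0.707, -0.001, -0.002]
force: [3.1, 0.6, -5.4]
finger_gap: 0.259
gripper_force: 80.5
```

```bash
python3 st.py
```

```text
t 16.25 tcp [ 0.4809 -0.2247  0.2318] F [ 3.1  0.6 -5.4] M [ 0.08 -0.8  -0.02] grip 0.259
lean -0.25 leany 0.03 foot [ 0.4806 -0.2247  0.1548] low-x edge [ 0.4606 -0.2247  0.1548] hi edge [ 0.5006 -0.2247  0.1547]
```

Sliding freely. I'll keep going with small corrections.

Emit:
{"method": "drive_tool", "body": {"plan": [[0,0.0003,0.001,0,0,0,-1],[0,0,0.002,0,0,0,-1],[0,0,0.002,0,0,0,-1],[0,0,0.002,0,0,0,-1],[0,0,0.002,0,0,0,-1],[0,0,0.002,0,0,0,-1],[0,0,0.001,0,0,0,-1],[0,0,0,0,0,0,-1]]}}

```text
t: 17.05
tcp_pos: [0.4811, -0.2247, 0.2199]
tool_rot: [0.707, 0.707, -0.001, -0.002]
force: [0.3, -0.3, -4.8]
finger_gap: 0.262
gripper_force: 80.4
```

```bash
python3 st.py
```

```text
t 17.05 tcp [ 0.4811 -0.2247  0.2199] F [ 0.3 -0.3 -4.8] M [-0.01 -0.24  0.03] grip 0.262
lean -0.26 leany 0.03 foot [ 0.4808 -0.2246  0.1429] low-x edge [ 0.4608 -0.2246  0.143 ] hi edge [ 0.5008 -0.2247  0.1428]
```

Emit:
{"method": "drive_tool", "body": {"plan": [[0,0,0.001,0,0,0,-1],[0,0,0.002,0,0,0,-1],[0,0,0.002,0,0,0,-1],[0,0,0.002,0,0,0,-1],[0,0,0.002,0,0,0,-1],[0,0,0.002,0,0,0,-1],[0,0,0.002,0,0,0,-1],[0,0,0,0,0,0,-1]]}}

```text
t: 17.85
tcp_pos: [0.4813, -0.2247, 0.2069]
tool_rot: [0.707, 0.707, -0.001, -0.002]
force: [-0.6, 0.6, -3.8]
finger_gap: 0.265
gripper_force: 80.3
```

```bash
python3 st.py
```

```text
t 17.85 tcp [ 0.4813 -0.2247  0.2069] F [-0.6  0.6 -3.8] M [-0.04 -0.05 -0.01] grip 0.265
lean -0.24 leany 0.03 foot [ 0.4809 -0.2247  0.1299] low-x edge [ 0.4609 -0.2247  0.13  ] hi edge [ 0.5009 -0.2247  0.1298]
```

Emit:
{"method": "drive_tool", "body": {"plan": [[0,0,0.001,0,0,0,-1],[0,0,0.001,0,0,0,-1],[0,0,0,0,0,0,-1],[0,0,0,0,0,0,-1]]}}

```text
t: 18.25
tcp_pos: [0.4815, -0.2249, 0.2054]
tool_rot: [0.707, 0.707, -0.001, -0.001]
force: [-1.1, -0.0, -2.2]
finger_gap: 0.264
gripper_force: 80.4
```

Emit:
{"method": "drive_tool", "body": {"plan": [[0,0,0.0005,0,0,0,-1],[0,0,0.0005,0,0,0,-1],[0,0,0,0,0,0,-1],[0,0,0,0,0,0,-1]]}}

```text
t: 18.65
tcp_pos: [0.4816, -0.2249, 0.2054]
tool_rot: [0.707, 0.707, -0.001, -0.001]
force: [-1.8, 1.1, 5.7]
finger_gap: 0.259
gripper_force: 80.8
```

```bash
python3 st.py
```

```text
t 18.65 tcp [ 0.4816 -0.2249  0.2054] F [-1.8  1.1  5.7] M [ 0.14  0.24 -0.03] grip 0.259
lean -0.16 leany -0.04 foot [ 0.4814 -0.225   0.1284] low-x edge [ 0.4614 -0.225   0.1284] hi edge [ 0.5014 -0.225   0.1283]
```

It has stopped against a firm seat. I'll confirm with a small extra press and a look.

Emit:
{"method": "drive_tool", "body": {"plan": [[0,0,0.0007,0,0,0,-1],[0,0,0,0,0,0,-1],[0,0,0,0,0,0,-1]]}}

```text
t: 18.95
tcp_pos: [0.4816, -0.225, 0.2053]
tool_rot: [0.707, 0.707, -0.001, -0.001]
force: [-4.3, 1.1, 8.5]
finger_gap: 0.263
gripper_force: 81.4
```

```bash
python3 st.py
python3 - <<'E'
from h import *
b=snap('side');a=snap('scene')
A=cv2.resize(a['image'][110:210,90:200],(396,360),interpolation=cv2.INTER_CUBIC);B=cv2.resize(b['image'][230:330,230:340],(396,360),interpolation=cv2.INTER_CUBIC)
cv2.imwrite('pics/seat.png',np.hstack([A,B])[...,::-1])
c=snap('wrist');C=cloud(c)
m=(np.hypot(C[...,0]-.481,C[...,1]+.225)<.025)&(np.hypot(C[...,0]-.481,C[...,1]+.225)>.017)&(C[...,1]>-.222)&(C[...,2]<.19)&(C[...,2]>.165)
print('shoulder top z',m.sum(),np.median(C[m][:,2]) if m.any() else 0)
E
```

```text
t 18.95 tcp [ 0.4816 -0.225   0.2053] F [-4.3  1.1  8.5] M [0.3  0.39 0.01] grip 0.263
lean -0.14 leany -0.06 foot [ 0.4814 -0.225   0.1283] low-x edge [ 0.4614 -0.225   0.1284] hi edge [ 0.5014 -0.225   0.1283]
shoulder top z 1224 0.17963456118104926
```

View pics/seat.png

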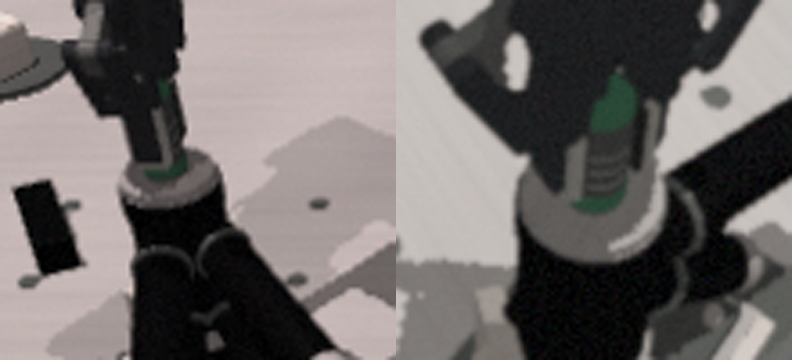

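Both crops show the shoulder flush on the tube. The wrist camera reads its top at z 0.1796, which is 7 mm above the measured face, so it is seated. Next: ease off, release and retreat straight up.

Emit:
{"method": "drive_tool", "body": {"plan": [[0,-0.0004,-0.001,0,0,0,-1],[0,0,0,0,0,0,-1],[0,0,0,0,0,0,-1]], "newtons": 30}}

```text
t: 19.4
tcp_pos: [0.4815, -0.225, 0.2053]
tool_rot: [0.707, 0.707, -0.001, -0.001]
force: [-1.9, 1.3, 6.4]
finger_gap: 0.262
gripper_force: 80.7
```

Emit:
{"method": "drive_tool", "body": {"plan": [[0,0,0,0,0,0,1],[0,0,0,0,0,0,1],[0,0,0,0,0,0,1],[0,0,0,0,0,0,1],[0,0,0,0,0,0,1],[0,0,0,0,0,0,1],[0,0,0,0,0,0,1],[0,0,0,0,0,0,1],[0,0,0,0,0,0,1],[0,0,0,0,0,0,1]]}}

```text
t: 20.4
tcp_pos: [0.4811, -0.2248, 0.2046]
tool_rot: [0.707, 0.707, -0.001, -0.001]
force: [-0.4, 0.4, -1.2]
finger_gap: 0.999
gripper_force: 0.0
```

Emit:
{"method": "drive_tool", "body": {"plan": [[0,0,-0.005,0,0,0,1],[0,0,-0.01,0,0,0,1],[0,0,-0.02,0,0,0,1],[0,0,-0.02,0,0,0,1],[0,0,-0.02,0,0,0,1],[0,0,-0.02,0,0,0,1],[0,0,-0.015,0,0,0,1],[0,0,0,0,0,0,1],[0,0,0,0,0,0,1],[0,0,0,0,0,0,1]]}}

```text
t: 21.4
tcp_pos: [0.4809, -0.2244, 0.3138]
tool_rot: [0.707, 0.707, -0.001, -0.002]
force: [-0.0, -0.1, 0.1]
finger_gap: 0.997
gripper_force: 0.0
```

```bash
python3 st.py
python3 - <<'E'
from h import *
c=snap('wrist');C=cloud(c);a=snap('scene');b=snap('side')
cv2.imwrite('pics/end.png',np.hstack([cv2.resize(c['image'],(400,300)),cv2.resize(b['image'],(400,300))])[...,::-1])
r=np.hypot(C[...,0]-.481,C[...,1]+.225);m=(r<.025)&(r>.015)&(C[...,2]<.19)&(C[...,2]>.165);P=C[m]
A=np.c_[P[:,:2],np.ones(len(P))];k=np.linalg.lstsq(A,P[:,2],rcond=None)[0]
print('shoulder z',np.median(P[:,2]),'slope deg',np.degrees(k[:2]))
m=(r<.02)&(C[...,2]>.2);print('top z',np.nanpercentile(C[m][:,2],95))
E
```

```text
t 21.4 tcp [ 0.4809 -0.2244  0.3138] F [-0.  -0.1  0.1] M [ 0.01 -0.01 -0.07] grip 0.997
lean -0.28 leany 0.06 foot [ 0.4805 -0.2243  0.2368] low-x edge [ 0.4605 -0.2243  0.2369] hi edge [ 0.5005 -0.2244  0.2367]
shoulder z 0.17970305877570503 slope deg [-0.0327057  -0.17618772]
top z 0.3870103319430865
```

View pics/end.png

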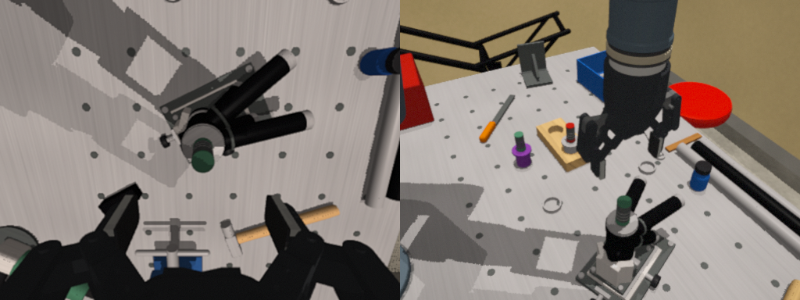

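The pin stands home in the head tube: wrist half at (203,145), side half at (624,215). Its shoulder is level, the gripper is clear, and the red pin, purple look-alike and races haven't moved.

```bash
python3 -c "
from station import manip
print(manip.sign_off())"
```

```text
the job is handed in; nothing more can be done
None
```

The GO pin is seated with its shoulder flush and level on the head tube, released with the gripper clear, and the job was handed in at about 21.5 s; contact forces I read stayed under 10 N.

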